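# Load the bowl cutter and lock its lid

### The arm

A 6-joint arm with a two-finger parallel gripper is mounted at the origin on the work surface. World frame = base frame: x ahead of the robot, y to its left, z up, the work surface at z = 0. Lengths are in m, angles in rad, forces in N, time in s.
With the tool pointing down it reaches from about 0.325 to 0.85 m from the base axis. Payload 4.4 kg.
Tool frame: the origin (TCP) lies at the very end of the fingers, on their centre line; the grasp point (between the pads) lies manip.grip_depth behind it (manip.grip_depth is the distance from the TCP to the grasp point, in m); z points along the fingers, y is the line along which they close (so a half turn about z gives the same grasp; the last joint's range is limited). The gripper opens to 94 mm and grips with 3 to 60 N. Pads are 16 mm wide; open, the fingers measure 119 mm over their backs; the gripper's body (75 mm by 177 mm) begins 78 mm behind the grasp point.
Start: joints at [1.028, 0.207, 1.542, -0, 1.393, -0.15], TCP at [0.22, 0.531, 0.205] pointing down, gripper open.
Joint ranges: [-2.73, 2.73], [-0.86, 2.22], [0.23, 2.46], [-1.11, 4.25], [0.08, 2.63], [-2.82, 2.82]. Speed limits (rad/s): [2.79, 2.79, 3.14, 3.14, 3.14, 3.14].

### API

Orientations are given as a unit quaternion [x, y, z, w].
In Python, from plant import manip gives the robot as it stands.
- The arm moves only by the shell command python3 jog.py 'ROWS' [FORCE]. ROWS is a JSON object whose key "rows" holds a list of rows, 1 to 5 of them, each of 7 numbers: a rotation vector rx, ry, rz in rad, then dx, dy, dz in m, then the finger opening in m; each row shifts and turns the commanded pose from where the row before left it, along the tool's axes as they then stand; what a row does not reach is not made up. A row lasts 1/12 s, in which the tool goes at most 0.0417 m and 0.125 rad, less where a joint would pass 70% of its speed; a pose out of reach is approached as far as the arm can. The fingers move at their own pace and stop on an object; FORCE is the grip in N (left out, the last holds). Time passes only in rows, so rows that do not move let the fingers close. It prints the time, the measured TCP pose, the force, the opening and the grip force at its end. Input that does not fit is refused with a message, and nothing moves.
- manip.observe(): the state, without advancing time (a new reading comes with each control period).
- manip.snapshot(name): name is "scene" or "top" or "wrist"; returns a dict with "frame" (480x640x3 uint8, red, green, blue), "intrinsics" (3x3 intrinsics, pixels), "rvec" (rotation vector, rad) and "tvec" (3), from world to camera coordinates, as OpenCV has them. Camera axes: x right, y down, z forward; pixel columns grow to the right and rows downward; lengths in m; the calibration is good to about 2 mm. The wrist camera is an equidistant fisheye: a pixel r from the principal point sees the ray r / f radians off the axis. A picture is of the moment at which its call begins. There is no depth.
- manip.hand_in(): hands the job in; it is judged then, once.
The state is a dict: "time": time; "joints": joint angles; "qvel": joint speeds; "effort": joint torques, N m; "eef_pos": TCP position; "ee_rot": TCP orientation; "wrist_force": force on the tool from outside, world axes, zero at the start; "wrist_torque": the same for the moment, N m; "width": finger opening in m; "gripper_force": force on a finger pad.
Only numpy, scipy, OpenCV 4.12 (cv2) and the standard library are available. Lean on these libraries where they do the work, as an engineer would, in place of code of your own. Each camera call takes 0.05 s, during which the arm holds its last target. There are 200 camera calls.

### The job

Put the block of cheese into the bowl of the cutter, then close the cutter up: set its own lid (the one with two lugs and a bar handle) on the bowl with the lugs in the slots of the locking ring, push it down against its spring, turn it clockwise to the stop and let it rise into its locked position. Let go of everything and leave the other things on the table where they are.

Things in the scene. Friction and masses are not known exactly. Their poses are not given: they have to be found in the camera images.
- cutter: Bowl cutter, fixed: grey motor base 220 x 190 mm, 72 mm high, a round steel bowl upright on it and a steel locking ring round the bowl's mouth (all on one axis). Origin: on that axis, centre of the base's underside, on the table. z up; x points from the side with three buttons (front) to the back, along the 220 mm side.
- ring_top (a point): Centre of the locking ring's flat top, 179 mm above the table; outer diameter 174, opening 140 mm. Two slots open upward, 28 mm wide, to 82 mm from the axis, face each other, nominally along cutter +x and -x. But the ring has stiff play (2.5 N m to move) and was left up to 0.12 rad either way round from nominal; no pose tells this: feel for the slots or look.
- mouth (a point): Centre of the bowl's rim, 160 mm above the table: hard stop for the lid's underside. Bayonet: with lugs in the slots, press the lid's underside to less than 3.5 mm above the rim, hold it there and turn clockwise (from above) about 74 degrees (1.3 rad) to a hard stop. Released there, the lugs rise into notches, underside 8 mm above the rim. Anticlockwise is blocked.
- press_top (a point): Centre of the top of the black sprung pressure ring in the mouth (outer diameter 123, opening 110 mm), 12 mm above the rim when free. The lid lies on it and it turns freely with the lid. Pushing it down takes 5.4 N to start and 0.9 N more per mm: 13 N at 3.5 mm above the rim, 16 N at the rim (the lid's weight included). It springs back.
- bowl_floor (a point): Centre of the flat floor inside the bowl, 75 mm below the rim; the bowl is 124 mm in inner diameter.
- lid: The cutter's lid, 250 g, flat on the table, right way up, in either of two places (a plain pan lid with a knob is in the other): steel disc 130 mm wide, 8 mm thick; two flat lugs on its edge along its own +x and -x, 22 mm wide, 6 mm thick, level with the underside, out to 78 mm from the centre; black bar handle on top. Origin: centre of the underside, z up.
- lid_grip (a point): Middle of the lid's bar handle, 24 mm above the lid's underside, on its axis. The straight bar lies along the lid's x (in line with the lugs): 80 mm long, 16 mm wide, 14 to 34 mm above the underside, on two feet 14 mm long centred 28 mm either side. Fingers across it can reach down to the disc and push on it.
- cheese: Rectangular block of hard cheese, 75 mm (x) x 45 mm (y) x 45 mm high, 150 g, loose. Origin: centre of its underside.
- pan_lid: Bystander: plain round pan lid, 148 mm in diameter, no lugs, with a round black knob (36 mm wide, top at 35 mm). Origin: centre of the underside.
- mix_bowl: Bystander: steel mixing bowl, 160 mm wide, 80 mm high, at the far side. Origin: centre of the underside.
- skewer_box: Bystander: white open box of skewers, 100 x 130 x 50 mm (skewers to 65 mm). Origin: centre of the underside.
- sauce: Bystander: plastic bottle with red cap, 60 mm wide, 170 mm high. Origin: centre of the underside.
- spice_jar: Bystander: jar, 56 mm wide, 80 mm high. Origin: centre of the underside.
- spoon: Bystander: wooden spoon, 240 mm long, lying on the table. Origin: on its underside near the middle of its length.

How it is judged:
By the outcome, as a careful person would: the job done as asked, in the order asked, and still so for the second after the job is handed in, with the robot touching nothing.
It also fails if it takes over 72 s, if anything falls off the work surface, if the arm or the gripper's body presses on something with over 40 N, if the wrist force passes 120 N, or if a joint passes its speed limit or range.

## Working session

There is one attempt and no reset: what is moved stays moved. The work goes in short steps, Python scripts to look and compute and a shell command to move; the robot and the scene stay as the last step left them, time stands still between calls to the robot, and variables do not carry over. Pictures are saved under pics/ and viewed, at most 10 in all, crops included, and the job is handed in when it is done.

```bash
mkdir -p pics; ls; python3 - <<'E'
from plant import manip
import cv2,numpy as np
print(manip.observe(), manip.grip_depth)
for n in ("scene","top"):
    s=manip.snapshot(n); cv2.imwrite(f"pics/{n}0.png",s["frame"][...,::-1]); print(n,s["intrinsics"],s["rvec"],s["tvec"]); np.savez(f"pics/{n}0.npz",**s)
E
```

```text
jog.py
pics
plant.py
{'time': 0.0, 'joints': array([ 1.02749641e+00,  2.07428759e-01,  1.54294126e+00,  1.80902978e-05,
        1.39350126e+00, -1.50467612e-01]), 'qvel': array([ 0.00183548, -0.0006494 ,  0.00018496,  0.00035527,  0.0005539 ,
       -0.00014106]), 'effort': array([-3.02213230e-04, -3.70886350e+01, -2.81414956e+01,  6.99166185e-02,
        3.61938647e-02, -1.82651438e-04]), 'eef_pos': array([0.21967941, 0.53050797, 0.20429187]), 'ee_rot': array([ 1.95157102e-01,  9.80771333e-01, -1.06842597e-03, -3.95702419e-04]), 'wrist_force': array([0.42689235, 0.52022319, 0.07150063]), 'wrist_torque': array([-0.01316018, -0.04528622,  0.01904523]), 'gripper_force': 0.0, 'width': 0.09411659074510885} 0.0188
scene [[497.10553557   0.         321.47837562]
 [  0.         497.10553557 238.40994333]
 [  0.           0.           1.        ]] [ 1.66017342  2.21044375 -0.61117558] [ 0.25647348 -0.39267218  1.48001058]
top [[449.7403386    0.         313.8342024 ]
 [  0.         449.7403386  245.48039647]
 [  0.           0.           1.        ]] [ 2.14365742 -2.11853889  0.1901129 ] [-0.10637848  0.61424064  1.1220526 ]
```
View pics/top0.png

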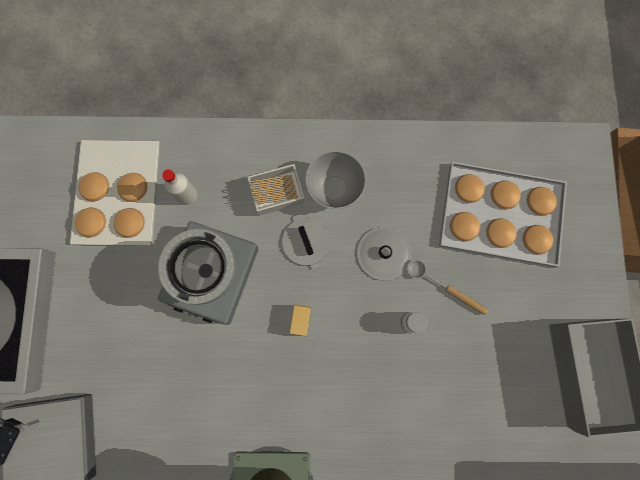

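View pics/scene0.png

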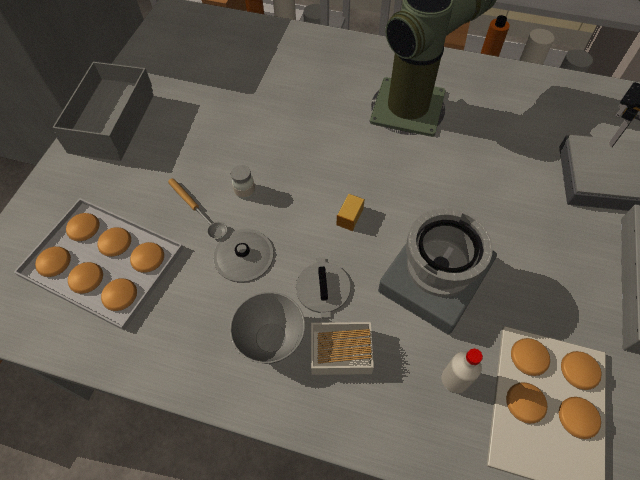

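Top: cutter ring centre ≈(196,266), with slots near (209,238) and (186,294) and the buttons at lower left. The lid with its black bar is at (305,240), the cheese at (300,320) and the pan lid at (384,252). Scene: cheese (350,212), lid bar (323,284), ring (450,240).

```bash
cat > h.py <<'E'
import numpy as np, cv2
from scipy.spatial.transform import Rotation as R
def ray(s,px):
    K=s["intrinsics"];M=cv2.Rodrigues(np.asarray(s["rvec"],float))[0];t=np.asarray(s["tvec"],float).ravel()
    px=np.atleast_2d(px).astype(float); d=(px-[K[0,2],K[1,2]])/[K[0,0],K[1,1]]
    if s.get("fish"):
        th=np.linalg.norm(d,axis=1,keepdims=True)+1e-12; v=np.hstack([d/th*np.sin(th),np.cos(th)])
    else: v=np.hstack([d,np.ones((len(d),1))])
    return -M.T@t, (v/np.linalg.norm(v,axis=1,keepdims=True))@M
def plane(s,px,z):
    c,v=ray(s,px); return c+v*((z-c[2])/v[:,2:])
def tri(obs): # [(s,px)...] -> point, residual
    A=np.zeros((3,3));b=np.zeros(3);L=[]
    for s,p in obs:
        c,v=ray(s,p);v=v[0];P=np.eye(3)-np.outer(v,v);A+=P;b+=P@c;L.append((P,c))
    x=np.linalg.solve(A,b); return x,[round(1e3*np.linalg.norm(P@(x-c)),1) for P,c in L]
def load(n):
    d=np.load(f"pics/{n}.npz"); s={k:d[k] for k in d}; s["fish"]=n.startswith("wrist"); return s
def shoot(cam,n):
    from plant import manip
    s=manip.snapshot(cam); np.savez(f"pics/{n}.npz",**s); cv2.imwrite(f"pics/{n}.png",s["frame"][...,::-1]); return load(n)
def blob(m,roi): # largest component's contour within x0,y0,x1,y1
    k=np.zeros(m.shape,np.uint8);x0,y0,x1,y1=roi;k[y0:y1,x0:x1]=m[y0:y1,x0:x1]
    c=max(cv2.findContours(k,cv2.RETR_EXTERNAL,cv2.CHAIN_APPROX_NONE)[0],key=cv2.contourArea);return c
def cen(c): m=cv2.moments(c);return np.array([m["m10"],m["m01"]])/m["m00"]
E
python3 - <<'E'
from h import *
T,S=load("top0"),load("scene0")
np.set_printoptions(precision=4,suppress=True)
out=[]
for n,s,r1,r2 in(("top",T,(280,295,325,345),(285,215,330,265)),("scene",S,(330,185,375,240),(305,255,340,315))):
    f=s["frame"].astype(int);hsv=cv2.cvtColor(s["frame"],cv2.COLOR_RGB2HSV)
    ch=((hsv[...,1]>110)&(hsv[...,0]>12)&(hsv[...,0]<35)).astype(np.uint8)
    top=ch*(hsv[...,2]>185)
    ct=blob(ch,r1);print(n,"cheese V range",np.percentile(hsv[...,2][ch.astype(bool)&(np.indices(ch.shape)[0]>r1[1])&(np.indices(ch.shape)[0]<r1[3])],[5,25,50,75,95]))
    b=blob((f.max(2)<45).astype(np.uint8),r2)
    for nm,c,z in(("cheese all",ct,.045),("bar",b,.034)):
        rc=cv2.minAreaRect(plane(s,c[:,0],z)[:,:2].astype(np.float32)*1000); print(n,nm,cen(c),cv2.contourArea(c),rc)
    out.append((s,cen(b)))
print("bar tri",tri(out))
cr=lambda s,x0,y0,w,h:cv2.resize(s["frame"][y0:y0+h,x0:x0+w,::-1],(400,400),interpolation=cv2.INTER_CUBIC)
a=np.vstack([np.hstack([cr(T,145,215,110,110),cr(S,390,195,110,110)])])
cv2.imwrite("pics/cut.png",a)
E
```

```text
top cheese V range [118.6 164.  189.  191.  194. ]
top cheese all [299.7029 319.8884] 455.5 ((423.4881896972656, -65.20066833496094), (43.3828125, 74.30900573730469), 82.05757141113281)
top bar [305.3387 240.3159] 124.5 ((633.1493530273438, -76.0732421875), (78.9235610961914, 14.319318771362305), 20.785396575927734)
scene cheese V range [ 69. 123. 151. 170. 187.]
scene cheese all [349.8977 211.8132] 621.0 ((439.6124267578125, -64.16935729980469), (51.546653747558594, 100.02677917480469), 82.7854995727539)
scene bar [322.8338 283.466 ] 188.5 ((640.9747924804688, -76.04546356201172), (82.9513931274414, 16.21155548095703), 20.76361656188965)
bar tri (array([ 0.6358, -0.0768,  0.0188]), [np.float64(0.8), np.float64(0.8)])
```

View pics/cut.png

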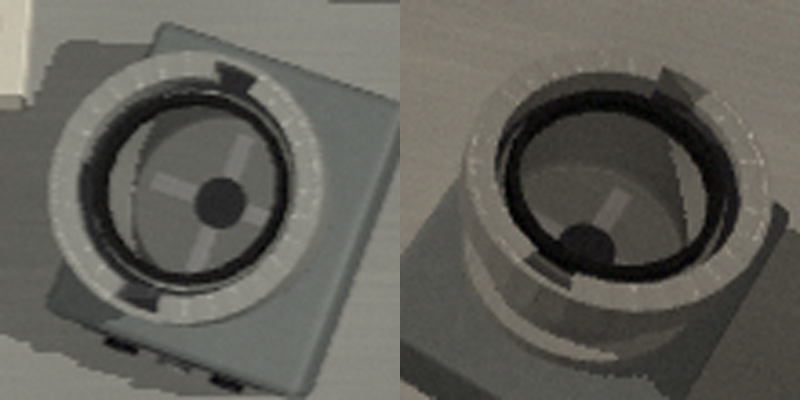

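The crops show the ring's outer edge centred at top (196.4,266.7) and scene (449.4,244.5). The slots' dark mouths are at top (210.2,237.0) and (183.5,297.0), and scene (467.6,219.2) and (430.7,268.7). A hub lies on the bowl floor.

```bash
cat >> h.py <<'E'
def go(goal,yaw=None,tool=None,cmd=None):
    """remaining motion in tool axes; yaw = wanted angle of tool y axis in world (mod pi)"""
    from plant import manip
    o=manip.observe(); p=o["eef_pos"]; Q=R.from_quat(o["ee_rot"]); y=Q.as_matrix()[:,1]
    a=np.arctan2(y[1],y[0]); d=0 if yaw is None else (yaw-a+np.pi/2)%np.pi-np.pi/2
    print("t %.2f"%o["time"],"p",p.round(4),"yang %.3f"%a,"q6 %.2f"%o["joints"][5],"| tool d",(Q.inv().apply(np.array(goal)-p)).round(4),"rz %.3f"%-d,"tilt",Q.as_matrix()[:,2].round(3),"F",o["wrist_force"].round(1),"w %.4f"%o["width"],"g %.1f"%o["gripper_force"])
E
python3 - <<'E'
from h import *
np.set_printoptions(precision=4,suppress=True)
T,S=load("top0"),load("scene0")
print("ring",tri([(T,(196.4,266.7)),(S,(449.4,244.5))]))
for a,b in (((210.2,237),(467.6,219.2)),((183.5,297),(430.7,268.7))): print("slot",tri([(T,a),(S,b)]), plane(T,a,.175))
for n,s,r in(("top",T,(280,295,325,345)),("scene",S,(330,185,375,240))):
    f=s["frame"];x0,y0,x1,y1=r
    hsv=cv2.cvtColor(f,cv2.COLOR_RGB2HSV);ch=(hsv[...,1]>110)&(hsv[...,0]>12)&(hsv[...,0]<35)
    v=hsv[...,2][y0:y1,x0:x1][ch[y0:y1,x0:x1]];th,_=cv2.threshold(v.reshape(-1,1),0,255,cv2.THRESH_OTSU)
    c=blob((ch&(hsv[...,2]>th)).astype(np.uint8),r);rc=cv2.minAreaRect(plane(s,c[:,0],.045)[:,:2].astype(np.float32)*1000)
    print(n,th,cen(c),rc); 
    if n=="top":pt=cen(c)
    else: print("cheese top tri",tri([(T,pt),(S,cen(c))]))
go([.56,.2,.4])
E
```

```text
ring (array([0.5419, 0.1745, 0.1666]), [np.float64(0.7), np.float64(0.7)])
slot (array([0.5823, 0.1463, 0.3155]), [np.float64(33.7), np.float64(33.7)]) [[0.6113 0.1446 0.175 ]]
slot (array([ 0.4941,  0.204 , -0.0049]), [np.float64(46.2), np.float64(46.2)]) [[0.4705 0.1986 0.175 ]]
top 171.0 [300.0227 320.3812] ((422.4726257324219, -66.03072357177734), (41.37632751464844, 71.01567077636719), 81.91472625732422)
scene 119.0 [350.3536 206.8694] ((425.1817626953125, -66.87214660644531), (42.85430145263672, 72.18651580810547), 82.41820526123047)
cheese top tri (array([ 0.4222, -0.0667,  0.0399]), [np.float64(0.8), np.float64(0.8)])
t 0.10 p [0.2197 0.5306 0.2044] yang 1.178 q6 -0.15 | tool d [-0.4408 -0.1755 -0.1954] rz 0.000 tilt [-0.001 -0.002 -1.   ] F [-0.2  0.5 -0. ] w 0.0940 g 0.0
```

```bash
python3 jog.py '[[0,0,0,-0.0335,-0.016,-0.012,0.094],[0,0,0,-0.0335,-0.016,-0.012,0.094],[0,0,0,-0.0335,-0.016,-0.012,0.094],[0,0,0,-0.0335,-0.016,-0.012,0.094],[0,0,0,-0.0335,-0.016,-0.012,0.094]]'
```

```text
refused: ROWS must be an object with the rows under "rows". Nothing was moved.
```

Wrong form. The message asks for an object with the rows under "rows", so I'll send the same numbers that way.

```bash
python3 jog.py '{"rows": [[0,0,0,-0.0335,-0.016,-0.012,0.094],[0,0,0,-0.0335,-0.016,-0.012,0.094],[0,0,0,-0.0335,-0.016,-0.012,0.094],[0,0,0,-0.0335,-0.016,-0.012,0.094],[0,0,0,-0.0335,-0.016,-0.012,0.094]]}'
python3 jog.py '{"rows": [[0,0,0,-0.0335,-0.016,-0.012,0.094],[0,0,0,-0.0335,-0.016,-0.012,0.094],[0,0,0,-0.0335,-0.016,-0.012,0.094],[0,0,0,-0.0335,-0.016,-0.012,0.094],[0,0,0,-0.0335,-0.016,-0.012,0.094]]}'
python3 jog.py '{"rows": [[0,0,0,-0.0335,-0.016,-0.012,0.094],[0,0,0,-0.0335,-0.016,-0.012,0.094],[0,0,0,-0.0335,-0.016,-0.012,0.094],[0,0,0,0,0,0,0.094],[0,0,0,0,0,0,0.094]]}'
python3 - <<'E'
from h import *
s=shoot("wrist","wrist1");print(s["intrinsics"],ray(s,[[320,240]]))
go([.542,.172,.36])
E
```

```text
time: 0.52
eef_pos: [0.3446, 0.3916, 0.2655]
ee_rot: [0.195, 0.981, -0.0, -0.0]
wrist_force: [-0.6, 0.7, -0.5]
width: 0.094
gripper_force: 0.0
time: 0.93
eef_pos: [0.4689, 0.2535, 0.3256]
ee_rot: [0.195, 0.981, -0.0, -0.0]
wrist_force: [0.1, 0.2, 0.7]
width: 0.0936
gripper_force: 0.0
time: 1.35
eef_pos: [0.5438, 0.1708, 0.3612]
ee_rot: [0.197, 0.98, 0.0, -0.0]
wrist_force: [0.5, 0.2, -1.7]
width: 0.094
gripper_force: 0.0
[[371.64829954   0.         318.06298758]
 [  0.         371.64829954 243.94484696]
 [  0.           0.           1.        ]] (array([0.47080474, 0.20051467, 0.54033464]), array([[ 0.24200316, -0.09619712, -0.965495  ]]))
t 1.40 p [0.5427 0.172  0.3607] yang 1.177 q6 -1.02 | tool d [ 0.0006 -0.0003  0.0007] rz 0.000 tilt [-0.002  0.    -1.   ] F [ 0.7 -0.7 -0.5] w 0.0940 g 0.0
```

View pics/wrist1.png

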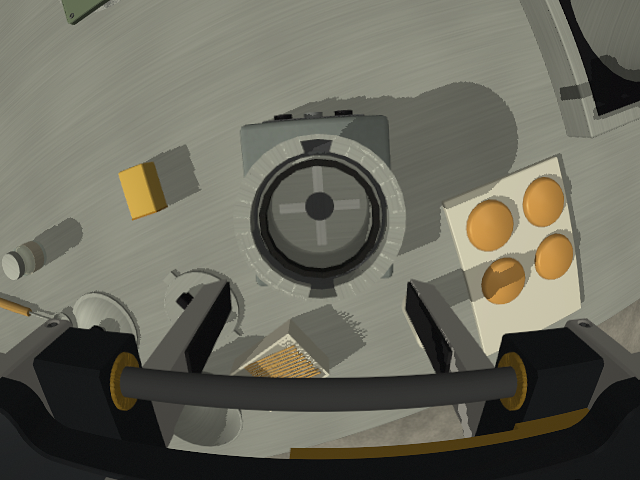

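Wrist: the ring is centred near (320,217), and the slots show as dark gaps at (316,147) and (322,291). The buttons are at (283,117) and (343,113), so the front faces up in the image. The cheese is at (143,190), the lid at (205,300), partly hidden, and the bowl is empty with a hub at (319,206).

```bash
python3 - <<'E'
from h import *
from scipy.optimize import least_squares
np.set_printoptions(precision=4,suppress=True)
s=load("wrist1");hsv=cv2.cvtColor(s["frame"],cv2.COLOR_RGB2HSV);V=hsv[...,2];Sa=hsv[...,1]
for p in((250,215),(390,215),(316,147),(322,291),(340,142),(300,290),(250,150)):print(p,hsv[p[1],p[0]],end=' ')
yy,xx=np.mgrid[120:310,225:420];px=np.c_[xx.ravel(),yy.ravel()];v=V[px[:,1],px[:,0]].astype(float)
P=plane(s,px,.179)[:,:2]*1000
c=np.array([542,172.])
# dark->bright edge at inner opening: per angular sector, radius profile
for it in range(4):
    d=P-c;r=np.hypot(*d.T);a=np.arctan2(d[:,1],d[:,0]);pin=[];po=[]
    for k in np.arange(-np.pi,np.pi,np.pi/45):
        m=np.abs((a-k+np.pi)%(2*np.pi)-np.pi)<.035
        rr=np.arange(60,100,1.);pr=np.array([np.median(v[m&(abs(r-q)<1)]) if (m&(abs(r-q)<1)).sum()>1 else np.nan for q in rr])
        g=np.gradient(pr); i=np.nanargmax(np.where((rr>63)&(rr<78),g,-9)); 
        if g[i]>8: pin.append(c+rr[i]*np.array([np.cos(k),np.sin(k)]))
        j=np.nanargmin(np.where((rr>80)&(rr<97),g,99))
        if g[j]<-5: po.append(c+rr[j]*np.array([np.cos(k),np.sin(k)]))
    fits=[least_squares(lambda q,X=np.array(X):np.hypot(X[:,0]-q[0],X[:,1]-q[1])-q[2],[*c,75],loss="soft_l1").x for X in(pin,po)]
    c=fits[0][:2]
print("\ninner",fits[0],len(pin),"outer",fits[1],len(po))
for cc in (fits[0][:2],fits[1][:2]):
  d=P-cc;r=np.hypot(*d.T);a=np.arctan2(d[:,1],d[:,0])
  for q0 in(-.37,-.37+np.pi):
    aa=(a-q0+np.pi)%(2*np.pi)-np.pi; m=(r>73)&(r<80)&(abs(aa)<.4)
    b=np.arange(-.4,.4,.02);print("prof",q0,[int(np.median(v[m&(abs(aa-x)<.02)])) for x in b])
    dk=m&(v<95);print("slot extents",np.percentile(aa[dk],[2,50,98])+q0, "width mm",np.ptp(np.percentile((r*np.sin(aa))[dk],[1,99])))
go([.4235,-.0665,.12],1.431)
E
```

```text
(250, 215) [33 26 89] (390, 215) [ 36  26 148] (316, 147) [30  4 61] (322, 291) [35 21 73] (340, 142) [ 32  22 149] (300, 290) [ 34  26 147] (250, 150) [ 53  17 119] 
inner [543.9118 170.5413  69.6785] 89 outer [543.9406 171.5114  86.9721] 57
prof -0.37 [172, 159, 147, 146, 145, 147, 146, 145, 145, 146, 146, 143, 104, 70, 71, 72, 72, 72, 73, 73, 72, 72, 72, 72, 71, 71, 72, 72, 72, 72, 90, 140, 145, 144, 143, 145, 146, 145, 145, 147]
slot extents [-0.5206 -0.3513 -0.1776] width mm 26.885630266425466
prof 2.771592653589793 [157, 150, 150, 149, 150, 149, 150, 150, 150, 150, 150, 141, 64, 63, 63, 63, 63, 63, 61, 47, 46, 45, 46, 45, 45, 45, 45, 45, 45, 60, 149, 148, 147, 146, 146, 149, 149, 147, 149, 149]
slot extents [2.6127 2.7818 2.9519] width mm 26.92970889615888
prof -0.37 [166, 150, 147, 147, 147, 147, 147, 146, 146, 145, 146, 129, 70, 71, 72, 72, 72, 73, 73, 73, 72, 72, 72, 71, 71, 72, 72, 72, 72, 72, 137, 145, 144, 142, 143, 146, 145, 144, 146, 147]
slot extents [-0.5321 -0.3633 -0.1904] width mm 26.916502255706064
prof 2.771592653589793 [170, 153, 150, 149, 149, 149, 149, 150, 150, 150, 150, 148, 105, 63, 63, 63, 62, 56, 51, 47, 46, 45, 45, 45, 45, 45, 45, 45, 45, 45, 88, 148, 148, 147, 146, 149, 149, 147, 147, 149]
slot extents [2.6218 2.7935 2.9657] width mm 26.978315058302822
t 1.40 p [0.5427 0.172  0.3607] yang 1.177 q6 -1.02 | tool d [ 0.018  -0.2659  0.2408] rz -0.254 tilt [-0.002  0.    -1.   ] F [ 0.7 -0.7 -0.5] w 0.0940 g 0.0
```

```bash
python3 jog.py '{"rows": [[0,0,0,0.002,-0.0296,0.0268,0.094],[0,0,0,0.002,-0.0296,0.0268,0.094],[0,0,0,0.002,-0.0296,0.0268,0.094],[0,0,0,0.002,-0.0296,0.0268,0.094],[0,0,0,0.002,-0.0296,0.0268,0.094]]}' >/dev/null
python3 jog.py '{"rows": [[0,0,0,0.002,-0.0296,0.0268,0.094],[0,0,0,0.002,-0.0296,0.0268,0.094],[0,0,0,0.002,-0.0296,0.0268,0.094],[0,0,0,0.002,-0.0296,0.0268,0.094],[0,0,-0.125,0,0,0,0.094]]}'
python3 jog.py '{"rows": [[0,0,-0.125,0,0,0,0.094],[0,0,0,0,0,0,0.094]]}'
python3 - <<'E'
from h import *
np.set_printoptions(precision=4,suppress=True)
s=shoot("wrist","wrist2");hsv=cv2.cvtColor(s["frame"],cv2.COLOR_RGB2HSV)
ch=((hsv[...,1]>110)&(hsv[...,0]>12)&(hsv[...,0]<35))
c0=blob(ch.astype(np.uint8),(150,60,500,330));x,y,w,h=cv2.boundingRect(c0);v=hsv[...,2][y:y+h,x:x+w][ch[y:y+h,x:x+w]]
th,_=cv2.threshold(v.reshape(-1,1),0,255,cv2.THRESH_OTSU);c=blob((ch&(hsv[...,2]>th)).astype(np.uint8),(150,60,500,330))
print((x,y,w,h),th);rc=cv2.minAreaRect(plane(s,c[:,0],.045)[:,:2].astype(np.float32)*1000);print("cheese top@45",rc,"cam",ray(s,[[320,240]])[0])
go([.4235,-.0665,.010],1.431)
E
```

```text
time: 2.23
eef_pos: [0.4166, -0.0665, 0.1141]
ee_rot: [0.133, 0.991, 0.001, -0.007]
wrist_force: [0.5, 1.1, 0.0]
width: 0.094
gripper_force: 0.0
time: 2.4
eef_pos: [0.4224, -0.0654, 0.1189]
ee_rot: [0.07, 0.998, 0.001, -0.001]
wrist_force: [0.6, -0.6, 1.1]
width: 0.0938
gripper_force: 0.0
(285, 198, 64, 108) 142.0
cheese top@45 ((423.1578674316406, -68.16038513183594), (42.782039642333984, 71.5833969116211), 82.056396484375) cam [ 0.3444 -0.0555  0.2983]
t 2.45 p [ 0.4232 -0.0654  0.1195] yang 1.427 q6 -1.78 | tool d [-0.0007 -0.0011  0.1095] rz -0.004 tilt [-0.001  0.001 -1.   ] F [-0.1 -0.3  1.1] w 0.0937 g 0.0
```

```bash
python3 jog.py '{"rows": [[0,0,0,0,-0.0015,0.0365,0.094],[0,0,0,0,0,0.0365,0.094],[0,0,0,0,0,0.035,0.094],[0,0,0,0,0,0,0.04],[0,0,0,0,0,0,0.035]]}' 20
python3 jog.py '{"rows": [[0,0,0,0,0,0,0.035],[0,0,0,0,0,0,0.035],[0,0,0,0,0,0,0.035],[0,0,0,0,0,0,0.035],[0,0,0,0,0,0,0.035]]}'
```

```text
time: 2.87
eef_pos: [0.422, -0.0666, 0.011]
ee_rot: [0.071, 0.997, 0.001, -0.003]
wrist_force: [0.3, -0.1, -0.3]
width: 0.0841
gripper_force: 0.0
time: 3.28
eef_pos: [0.4252, -0.0688, 0.0136]
ee_rot: [0.071, 0.997, -0.0, 0.001]
wrist_force: [0.0, -0.3, -0.7]
width: 0.0506
gripper_force: 0.0
```

```bash
python3 jog.py '{"rows": [[0,0,0,0,0,0,0.035],[0,0,0,0,0,0,0.035],[0,0,0,0,0,0,0.035],[0,0,0,0,0,-0.03,0.035],[0,0,0,0,0,-0.04,0.035]]}'
python3 jog.py '{"rows": [[0,0,0,0,0,-0.04,0.035],[0,0,0,0,0,-0.04,0.035],[0,0,0,0,0,-0.04,0.035],[0,0,0,0,0,-0.03,0.035],[0,0,0,0,0,0,0.035]]}'
python3 -c "
from h import *
go([.544,.171,.25],-.355+np.pi/2)"
```

```text
time: 3.7
eef_pos: [0.4197, -0.0669, 0.0795]
ee_rot: [0.071, 0.997, 0.001, -0.005]
wrist_force: [0.2, -0.3, -1.9]
width: 0.0449
gripper_force: 20.0
time: 4.12
eef_pos: [0.4282, -0.0701, 0.2396]
ee_rot: [0.071, 0.997, -0.002, 0.007]
wrist_force: [0.7, 0.1, -1.1]
width: 0.045
gripper_force: 20.0
t 4.12 p [ 0.4282 -0.0701  0.2396] yang 1.428 q6 -1.79 | tool d [-0.0804  0.2551 -0.0101] rz 0.212 tilt [ 0.013 -0.005 -1.   ] F [ 0.7  0.1 -1.1] w 0.0450 g 20.0
```

```bash
python3 jog.py '{"rows": [[0,0,0,-0.0121,0.0362,0,0.035],[0,0,0,-0.0121,0.0362,0,0.035],[0,0,0,-0.0121,0.0362,0,0.035],[0,0,0,-0.0121,0.0362,0,0.035],[0,0,0,-0.0121,0.0362,0,0.035]]}'
python3 jog.py '{"rows": [[0,0,0,-0.0121,0.0362,0,0.035],[0,0,0,-0.0121,0.0362,0,0.035],[0,0,0,0,0,0,0.035],[0,0,0,0,0,0,0.035],[0,0,0,0,0,0,0.035]]}'
python3 -c "
from h import *
go([.544,.171,.11])"
```

```text
time: 4.53
eef_pos: [0.5092, 0.1036, 0.2305]
ee_rot: [0.072, 0.997, -0.0, -0.001]
wrist_force: [0.6, -1.2, -1.1]
width: 0.045
gripper_force: 20.0
time: 4.95
eef_pos: [0.5428, 0.1698, 0.2305]
ee_rot: [0.071, 0.997, -0.001, -0.002]
wrist_force: [-0.6, 0.1, -0.4]
width: 0.0451
gripper_force: 20.0
t 4.95 p [0.5428 0.1698 0.2305] yang 1.428 q6 -1.28 | tool d [-0.0014  0.0016  0.1205] rz 0.000 tilt [-0.003 -0.001 -1.   ] F [-0.6  0.1 -0.4] w 0.0451 g 20.0
```

```bash
python3 jog.py '{"rows": [[0,0,0,0,0,0.03,0.035],[0,0,0,0,0,0.03,0.035],[0,0,0,0,0,0.03,0.035],[0,0,0,0,0,0.02,0.035],[0,0,0,0,0,0.006,0.035]]}'
python3 jog.py '{"rows": [[0,0,0,0,0,0.004,0.035],[0,0,0,0,0,0.0,0.035]]}'
```

```text
time: 5.37
eef_pos: [0.5398, 0.1679, 0.1117]
ee_rot: [0.073, 0.997, -0.001, -0.004]
wrist_force: [-2.1, -0.4, -1.2]
width: 0.045
gripper_force: 20.0
time: 5.53
eef_pos: [0.5438, 0.1694, 0.1123]
ee_rot: [0.072, 0.997, -0.0, -0.0]
wrist_force: [-0.9, -0.5, -1.8]
width: 0.0446
gripper_force: 20.0
```

```bash
python3 jog.py '{"rows": [[0,0,0,0,0,0.006,0.035],[0,0,0,0,0,0.004,0.035],[0,0,0,0,0,0.0,0.035]]}'
python3 jog.py '{"rows": [[0,0,0,0,0,0,0.062],[0,0,0,0,0,0,0.062],[0,0,0,0,0,0,0.062],[0,0,0,0,0,0,0.062],[0,0,0,0,0,0,0.062]]}'
```

```text
time: 5.78
eef_pos: [0.5441, 0.1703, 0.1025]
ee_rot: [0.071, 0.997, 0.0, 0.0]
wrist_force: [0.1, -0.3, -2.0]
width: 0.0452
gripper_force: 20.0
time: 6.2
eef_pos: [0.5442, 0.1705, 0.1026]
ee_rot: [0.071, 0.997, 0.0, 0.0]
wrist_force: [-0.5, 0.1, 0.1]
width: 0.0621
gripper_force: 0.0
```

```bash
python3 jog.py '{"rows": [[0,0,0,0,0,-0.03,0.062],[0,0,0,0,0,-0.04,0.062],[0,0,0,0,0,-0.04,0.062],[0,0,0,0,0,-0.04,0.062],[0,0,0,0,0,-0.02,0.062]]}'
python3 jog.py '{"rows": [[0,0,0,0,0,0,0.062],[0,0,0,0,0,0,0.062]]}'
python3 - <<'E'
from h import *
s=shoot("wrist","wrist3")
go([.634,-.0765,.22],np.radians(20.8)+np.pi/2)
E
```

```text
time: 6.62
eef_pos: [0.5462, 0.1709, 0.2786]
ee_rot: [0.071, 0.997, 0.001, 0.004]
wrist_force: [0.7, 0.6, 0.8]
width: 0.0618
gripper_force: 0.0
time: 6.78
eef_pos: [0.5448, 0.1706, 0.2739]
ee_rot: [0.071, 0.997, 0.0, 0.002]
wrist_force: [0.1, 0.3, -0.3]
width: 0.0619
gripper_force: 0.0
t 6.83 p [0.5435 0.1704 0.2716] yang 1.428 q6 -1.28 | tool d [-0.1247 -0.2315  0.0516] rz -0.506 tilt [-0.001 -0.    -1.   ] F [ 0.1  0.1 -0.9] w 0.0618 g 0.0
```

View pics/wrist3.png

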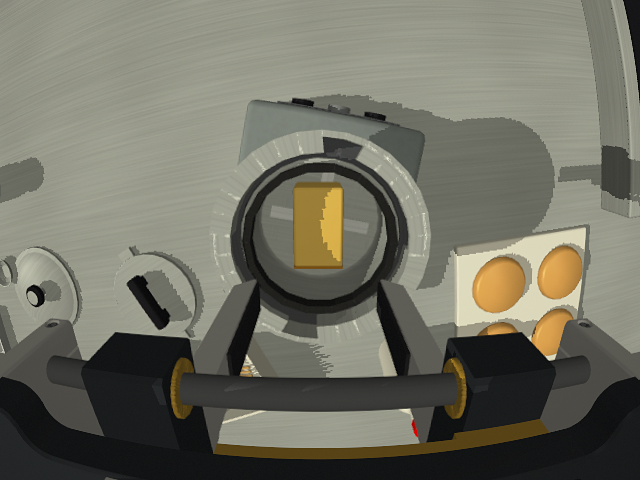

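The cheese lies flat in the middle of the bowl at (318,226). The lid is at (157,293), with its bar clear of the fingers.

```bash
python3 jog.py '{"rows": [[0,0,0,-0.0178,-0.0331,0.0074,0.05],[0,0,0,-0.0178,-0.0331,0.0074,0.05],[0,0,0,-0.0178,-0.0331,0.0074,0.05],[0,0,0,-0.0178,-0.0331,0.0074,0.05],[0,0,0,-0.0178,-0.0331,0.0074,0.05]]}'
python3 jog.py '{"rows": [[0,0,0,-0.0178,-0.0331,0.0074,0.05],[0,0,0,-0.0178,-0.0331,0.0074,0.05],[0,0,-0.125,0,0,0,0.05],[0,0,-0.125,0,0,0,0.05],[0,0,-0.125,0,0,0,0.05]]}'
python3 jog.py '{"rows": [[0,0,-0.125,0,0,0,0.05],[0,0,0,0,0,0,0.05],[0,0,0,0,0,0,0.05]]}'
python3 - <<'E'
from h import *
np.set_printoptions(precision=4,suppress=True)
s=shoot("wrist","wrist4")
go([.634,-.0765,.09],np.radians(20.8)+np.pi/2)
E
```

```text
time: 7.25
eef_pos: [0.6069, -0.0073, 0.2314]
ee_rot: [0.071, 0.997, 0.0, -0.003]
wrist_force: [0.2, 0.5, 0.7]
width: 0.0502
gripper_force: 0.0
time: 7.67
eef_pos: [0.6322, -0.0774, 0.216]
ee_rot: [-0.118, 0.993, 0.001, -0.003]
wrist_force: [-0.8, 0.8, -0.0]
width: 0.0501
gripper_force: 0.0
time: 7.92
eef_pos: [0.6328, -0.0763, 0.2176]
ee_rot: [-0.176, 0.984, 0.001, -0.002]
wrist_force: [-0.5, 0.6, -1.7]
width: 0.0501
gripper_force: 0.0
t 7.97 p [ 0.6331 -0.0763  0.2182] yang 1.925 q6 -2.18 | tool d [-0.0012 -0.0008  0.1282] rz -0.009 tilt [-0.004  0.001 -1.   ] F [-0.3 -0.8 -0.2] w 0.0501 g 0.0
```

View pics/wrist4.png

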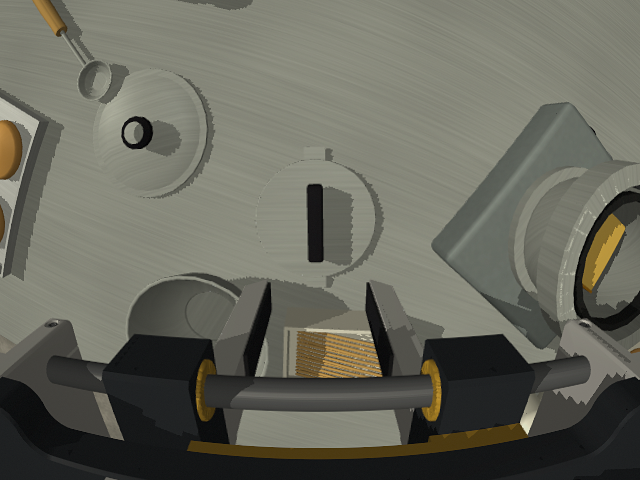

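The lid's bar runs along image column ≈315, rows 184–262, with lugs at (318,154) and (328,280). The pan lid is well clear.

```bash
python3 - <<'E'
from h import *
np.set_printoptions(precision=4,suppress=True)
s=load("wrist4");T=load("top0");f=s["frame"]
b=blob((f.max(2)<50).astype(np.uint8),(295,170,340,275))
for z in(.0,.024,.034):print(z,cv2.minAreaRect(plane(s,b[:,0],z)[:,:2].astype(np.float32)*1000))
print("tri w1/top",tri([(s,cen(b)),(T,(305.34,240.3))]),"w/scene",tri([(s,cen(b)),(load("scene0"),(322.83,283.47))]))
print("lugs",plane(s,[[318,154],[328,280]],.006))
E
```

```text
0.0 ((641.435791015625, -76.85865020751953), (86.5985107421875, 16.603973388671875), 21.352258682250977)
0.024 ((636.4719848632812, -78.55159759521484), (81.36335754394531, 15.600227355957031), 21.352279663085938)
0.034 ((634.4036254882812, -79.25701904296875), (79.18205261230469, 15.181971549987793), 21.352258682250977)
tri w1/top (array([ 0.644 , -0.0756, -0.0218]), [np.float64(0.7), np.float64(0.7)]) w/scene (array([ 0.6362, -0.0781,  0.019 ]), [np.float64(0.5), np.float64(0.5)])
lugs [[ 0.5693 -0.1     0.006 ]
 [ 0.6962 -0.0412  0.006 ]]
```

```bash
python3 jog.py '{"rows": [[0,0,-0.012,0,-0.002,0.04,0.05],[0,0,0,0,0,0.04,0.05],[0,0,0,0,0,0.04,0.05],[0,0,0,0,0,0.04,0.05],[0,0,0,0,0,0.03,0.05]]}'
python3 jog.py '{"rows": [[0,0,0,0,0,0.01,0.05],[0,0,0,0,0,0,0.05],[0,0,0,0,0,0,0.05]]}'
python3 -c "
from h import *
go([.634,-.078,.0105],1.94)"
```

```text
time: 8.38
eef_pos: [0.6323, -0.0776, 0.0261]
ee_rot: [-0.182, 0.983, 0.001, -0.002]
wrist_force: [-0.4, -0.3, -0.6]
width: 0.05
gripper_force: 0.0
time: 8.63
eef_pos: [0.6353, -0.0785, 0.0209]
ee_rot: [-0.183, 0.983, -0.0, 0.0]
wrist_force: [0.1, 0.1, -0.3]
width: 0.0504
gripper_force: 0.0
t 8.63 p [ 0.6353 -0.0785  0.0209] yang 1.939 q6 -2.20 | tool d [0.0011 0.001  0.0104] rz -0.001 tilt [ 0. -0. -1.] F [ 0.1  0.1 -0.3] w 0.0504 g 0.0
```

```bash
python3 jog.py '{"rows": [[0,0,0,0.001,0.001,0.007,0.05],[0,0,0,0,0,0.003,0.05],[0,0,0,0,0,0,0.005],[0,0,0,0,0,0,0.005],[0,0,0,0,0,0,0.005]]}' 45
python3 jog.py '{"rows": [[0,0,0,0,0,0,0.005],[0,0,0,0,0,0,0.005],[0,0,0,0,0,0,0.005],[0,0,0,0,0,0,0.005],[0,0,0,0,0,0,0.005]]}'
```

```text
time: 9.05
eef_pos: [0.6344, -0.0781, 0.0115]
ee_rot: [-0.184, 0.983, -0.0, 0.001]
wrist_force: [0.2, -0.2, -1.5]
width: 0.0334
gripper_force: 0.0
time: 9.47
eef_pos: [0.634, -0.0782, 0.0108]
ee_rot: [-0.184, 0.983, -0.0, 0.0]
wrist_force: [-0.0, -0.6, 1.4]
width: 0.0155
gripper_force: 45.0
```

```bash
python3 jog.py '{"rows": [[0,0,0,0,0,-0.03,0.005],[0,0,0,0,0,-0.04,0.005],[0,0,0,0,0,-0.04,0.005],[0,0,0,0,0,-0.04,0.005],[0,0,0,0,0,-0.04,0.005]]}'
python3 jog.py '{"rows": [[0,0,0,0,0,-0.04,0.005],[0,0,0,0,0,-0.01,0.005],[0,0,0,0,0,0,0.005],[0,0,0,0,0,0,0.005]]}'
python3 - <<'E'
from h import *
s=shoot("wrist","wrist5")
go([.544,.171,.25],-.355+np.pi/2)
E
```

```text
time: 9.88
eef_pos: [0.6326, -0.0775, 0.2011]
ee_rot: [-0.184, 0.983, 0.001, -0.001]
wrist_force: [1.0, -0.3, -1.8]
width: 0.0157
gripper_force: 45.0
time: 10.22
eef_pos: [0.633, -0.0778, 0.249]
ee_rot: [-0.184, 0.983, 0.0, -0.001]
wrist_force: [-0.5, -0.4, -2.9]
width: 0.0159
gripper_force: 45.0
t 10.27 p [ 0.632  -0.0775  0.247 ] yang 1.940 q6 -2.20 | tool d [-0.0076  0.2635 -0.0021] rz 0.724 tilt [-0.005  0.002 -1.   ] F [-0.4  0.5 -3. ] w 0.0160 g 45.0
```

View pics/wrist5.png

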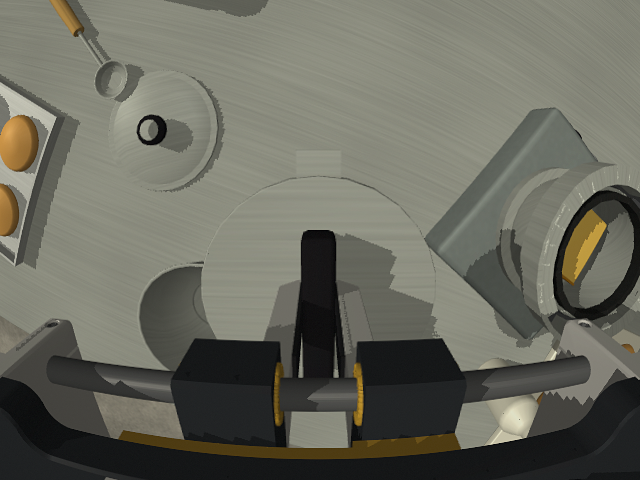

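The lid hangs level in the grip. The front lug's outer edge is at row ≈151, columns 296–341. The disc's near edge is at (319,177), its left edge at (202,275) and its right edge at (436,275).

```bash
python3 - <<'E'
from h import *
np.set_printoptions(precision=4,suppress=True)
s=load("wrist5")
from plant import manip
o=manip.observe();Q=R.from_quat(o["ee_rot"]);p=o["eef_pos"]
for nm,px,z in(("lug corners",[[296,151],[341,151]],-.0048),("disc front",[[319,177]],-.0028),("sides",[[202,275],[436,275],[204,255],[432,255]],-.0028)):
    print(nm,Q.inv().apply(plane(s,px,p[2]+z)-p)*1000)
E
```

```text
lug corners [[ 74.1861 -12.3532   5.0889]
 [ 74.1859   9.9646   5.1633]]
disc front [[61.2645 -0.9469  3.0694]]
sides [[  9.3194 -64.7638   2.6257]
 [  9.2175  63.0778   3.0512]
 [ 20.7724 -62.4875   2.6843]
 [ 20.7041  59.6318   3.0908]]
```

```bash
python3 jog.py '{"rows": [[0,0,0,-0.0007,0.0381,0,0.005],[0,0,0,-0.0007,0.0381,0,0.005],[0,0,0,-0.0007,0.0381,0,0.005],[0,0,0,-0.0007,0.0381,0,0.005],[0,0,0,-0.0007,0.0381,0,0.005]]}' >/dev/null
python3 jog.py '{"rows": [[0,0,0,-0.0007,0.0381,0,0.005],[0,0,0,-0.0007,0.0381,0,0.005],[0,0,0.12,0,0,0,0.005],[0,0,0.12,0,0,0,0.005],[0,0,0.12,0,0,0,0.005]]}' >/dev/null
python3 jog.py '{"rows": [[0,0,0.12,0,0,0,0.005],[0,0,0.12,0,0,0,0.005],[0,0,0.12,0,0,0,0.005],[0,0,0,0,0,0,0.005],[0,0,0,0,0,0,0.005]]}'
python3 -c "
from h import *
go([.5407,.1733,.205],-.355+np.pi/2)"
```

```text
time: 11.52
eef_pos: [0.5402, 0.1722, 0.2469]
ee_rot: [0.173, 0.985, -0.001, -0.003]
wrist_force: [-0.3, -1.1, -2.5]
width: 0.0156
gripper_force: 45.0
t 11.52 p [0.5402 0.1722 0.2469] yang 1.223 q6 -1.07 | tool d [-0.0004  0.0013  0.0419] rz 0.007 tilt [-0.006 -0.001 -1.   ] F [-0.3 -1.1 -2.5] w 0.0156 g 45.0
```

```bash
python3 jog.py '{"rows": [[0,0,0.007,0,0.001,0.025,0.005],[0,0,0,0,0,0.017,0.005],[0,0,0,0,0,0,0.005],[0,0,0,0,0,0,0.005]]}'
python3 - <<'E'
from h import *
s=shoot("wrist","wrist6")
cv2.imwrite("pics/w6c.png",cv2.resize(s["frame"][90:360,150:510,::-1],(800,600),interpolation=cv2.INTER_CUBIC))
go([.5407,.1733,.205],-.355+np.pi/2)
E
```

```text
time: 11.85
eef_pos: [0.5406, 0.1731, 0.206]
ee_rot: [0.177, 0.984, -0.001, -0.003]
wrist_force: [0.1, 0.3, -1.6]
width: 0.0156
gripper_force: 45.0
t 11.90 p [0.5419 0.1734 0.2078] yang 1.214 q6 -1.06 | tool d [ 0.0011 -0.0005  0.0028] rz -0.002 tilt [-0.002 -0.    -1.   ] F [ 0.7  0.  -1.7] w 0.0155 g 45.0
```

View pics/w6c.png

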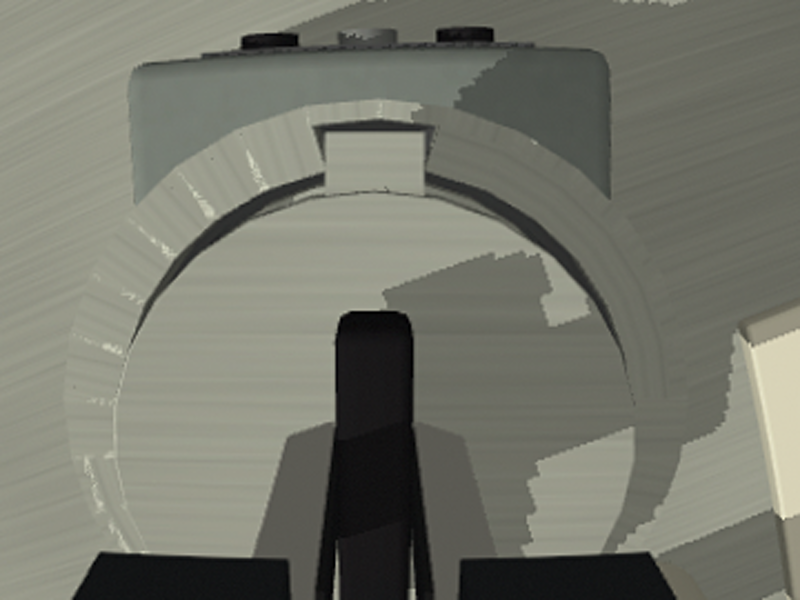

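The front lug (crop 325–424, row 132) sits visually inside the slot (316–436, row 125). The gaps need parallax correction.

```bash
python3 - <<'E'
from h import *
np.set_printoptions(precision=2,suppress=True)
s=load("wrist6")
from plant import manip
o=manip.observe();Q=R.from_quat(o["ee_rot"]);p=o["eef_pos"]
f=lambda uv:np.array(uv)*.45+[150,90]
print("slot",Q.inv().apply(plane(s,f([[316,125],[436,125]]),.179)-p)*1000)
print("lug",Q.inv().apply(plane(s,f([[325,132],[424,132]]),p[2]-.0048)-p)*1000)
E
```

```text
slot [[ 77.81 -15.87  28.9 ]
 [ 77.83  13.84  28.88]]
lug [[ 76.43 -12.2    4.93]
 [ 76.44   9.48   4.91]]
```

```bash
python3 jog.py '{"rows": [[0,0,0,-0.002,0.0004,0.01,0.005],[0,0,0,0,0,0.009,0.005],[0,0,0,0,0,0,0.005],[0,0,0,0,0,0,0.005]]}'
python3 jog.py '{"rows": [[0,0,0,0,0,0.003,0.005],[0,0,0,0,0,0.003,0.005],[0,0,0,0,0,0.0,0.005]]}'
python3 -c "
from h import *
go([.5407,.1733,.1725],-.355+np.pi/2)"
```

```text
time: 12.23
eef_pos: [0.5438, 0.173, 0.1887]
ee_rot: [0.178, 0.984, -0.0, -0.001]
wrist_force: [-0.3, -0.5, -1.8]
width: 0.0158
gripper_force: 45.0
time: 12.48
eef_pos: [0.5441, 0.1731, 0.183]
ee_rot: [0.178, 0.984, -0.0, -0.0]
wrist_force: [-0.5, 0.2, -1.2]
width: 0.0157
gripper_force: 45.0
t 12.48 p [0.5441 0.1731 0.183 ] yang 1.213 q6 -1.06 | tool d [ 0.0032 -0.001   0.0105] rz -0.003 tilt [-0.001 -0.    -1.   ] F [-0.5  0.2 -1.2] w 0.0157 g 45.0
```

```bash
python3 jog.py '{"rows": [[0,0,0,0,0,0.002,0.005],[0,0,0,0,0,0.002,0.005],[0,0,0,0,0,0.0,0.005]]}'
python3 jog.py '{"rows": [[0,0,0,0,0,0.002,0.005],[0,0,0,0,0,0.002,0.005],[0,0,0,0,0,0.0,0.005]]}'
python3 -c "
from h import *
from plant import manip
go([.5407,.1733,.1725],-.355+np.pi/2);print(manip.observe()['wrist_torque'])"
```

```text
time: 12.73
eef_pos: [0.5443, 0.1732, 0.1802]
ee_rot: [0.178, 0.984, -0.0, 0.0]
wrist_force: [-2.6, 0.2, 4.8]
width: 0.0156
gripper_force: 45.0
time: 12.98
eef_pos: [0.5444, 0.1732, 0.1767]
ee_rot: [0.178, 0.984, 0.0, 0.0]
wrist_force: [-5.3, -0.9, 8.0]
width: 0.0159
gripper_force: 45.0
t 12.98 p [0.5444 0.1732 0.1767] yang 1.213 q6 -1.06 | tool d [ 0.0035 -0.0012  0.0042] rz -0.003 tilt [ 0. -0. -1.] F [-5.3 -0.9  8. ] w 0.0159 g 45.0
[-0.20002605  0.8337621   0.03349575]
```

```bash
python3 jog.py '{"rows": [[0,0,0,0.001,0,0,0.005],[0,0,0,0.0005,0,0,0.005],[0,0,0,0,0,0,0.005]]}'
python3 jog.py '{"rows": [[0,0,0,0,0,0.002,0.005],[0,0,0,0,0,0.002,0.005],[0,0,0,0,0,0.0,0.005]]}'
python3 -c "
from h import *
from plant import manip
go([.5439,.171,.1725],-.355+np.pi/2);print(manip.observe()['wrist_torque'])"
```

```text
time: 13.23
eef_pos: [0.5444, 0.1732, 0.1776]
ee_rot: [0.178, 0.984, -0.0, 0.002]
wrist_force: [-1.6, -2.2, 6.7]
width: 0.0153
gripper_force: 45.0
time: 13.48
eef_pos: [0.5444, 0.1732, 0.1739]
ee_rot: [0.178, 0.984, -0.0, 0.002]
wrist_force: [-3.1, -2.1, 10.3]
width: 0.0156
gripper_force: 45.0
t 13.48 p [0.5444 0.1732 0.1739] yang 1.213 q6 -1.06 | tool d [-0.0003 -0.0022  0.0014] rz -0.003 tilt [ 0.004 -0.001 -1.   ] F [-3.1 -2.1 10.3] w 0.0156 g 45.0
[-0.44076425  0.71585502  0.06356313]
```

```bash
python3 jog.py '{"rows": [[0,0,0,0.0005,-0.001,0.001,0.005],[0,0,0,0,-0.001,0.0015,0.005],[0,0,0,0,0,0.0,0.005]]}'
python3 -c "
from h import *
from plant import manip
go([.5439,.171,.1725],-.355+np.pi/2);print(manip.observe()['wrist_torque'])"
```

```text
time: 13.73
eef_pos: [0.5445, 0.1732, 0.1726]
ee_rot: [0.178, 0.984, 0.002, 0.003]
wrist_force: [-2.0, 1.7, 11.4]
width: 0.0158
gripper_force: 45.0
t 13.73 p [0.5445 0.1732 0.1726] yang 1.213 q6 -1.06 | tool d [-0.0002 -0.0022  0.0001] rz -0.003 tilt [ 0.007  0.003 -1.   ] F [-2.   1.7 11.4] w 0.0158 g 45.0
[ 0.16293466  0.61931556 -0.00566063]
```

```bash
python3 jog.py '{"rows": [[0,0,0,0,0.001,-0.01,0.005],[0,0,0,0.001,0,-0.002,0.005],[0,0,0,0,0,0,0.005],[0,0,0,0,0,0,0.005]]}'
python3 -c "
from h import *
go([.5439,.171,.1725],-.355+np.pi/2)"
python3 jog.py '{"rows": [[0,0,0,0,0,0.004,0.005],[0,0,0,0,0,0.004,0.005],[0,0,0,0,0,0.004,0.005],[0,0,0,0,0,0.0,0.005]]}'
python3 -c "
from h import *
from plant import manip
go([.5439,.171,.1725],-.355+np.pi/2);print(manip.observe()['wrist_torque'])"
```

```text
time: 14.07
eef_pos: [0.5427, 0.1736, 0.1817]
ee_rot: [0.178, 0.984, 0.001, 0.002]
wrist_force: [2.9, 0.5, 3.2]
width: 0.0158
gripper_force: 45.0
t 14.07 p [0.5427 0.1736 0.1817] yang 1.213 q6 -1.06 | tool d [-0.002  -0.0021  0.0092] rz -0.003 tilt [ 0.004  0.001 -1.   ] F [2.9 0.5 3.2] w 0.0158 g 45.0
time: 14.4
eef_pos: [0.5428, 0.1736, 0.1711]
ee_rot: [0.178, 0.984, 0.001, 0.002]
wrist_force: [-1.4, 0.1, 12.8]
width: 0.0157
gripper_force: 45.0
t 14.40 p [0.5428 0.1736 0.1711] yang 1.213 q6 -1.06 | tool d [-0.0019 -0.0021 -0.0014] rz -0.003 tilt [ 0.004  0.001 -1.   ] F [-1.4  0.1 12.8] w 0.0157 g 45.0
[0.04208282 0.201155   0.05187619]
```

```bash
python3 jog.py '{"rows": [[0,0,0.08,0,0,0,0.005],[0,0,0.08,0,0,0,0.005],[0,0,0.08,0,0,0,0.005],[0,0,0,0,0,0,0.005]]}'
python3 -c "
from h import *
from plant import manip
go([.5439,.171,.1725],-.355+np.pi/2-1.3);print(manip.observe()['wrist_torque'])"
```

```text
time: 14.73
eef_pos: [0.5433, 0.1739, 0.1716]
ee_rot: [0.296, 0.955, 0.002, 0.002]
wrist_force: [-0.8, 0.2, 11.7]
width: 0.0151
gripper_force: 45.0
t 14.73 p [0.5433 0.1739 0.1716] yang 0.970 q6 -0.81 | tool d [-0.0022 -0.0021 -0.0009] rz 1.054 tilt [ 0.005  0.002 -1.   ] F [-0.8  0.2 11.7] w 0.0151 g 45.0
[0.04649916 0.05596672 0.02458768]
```

Turning freely at about 1 mm above the rim, so I continue.

```bash
python3 jog.py '{"rows": [[0,0,0.1,0,0,0.0003,0.005],[0,0,0.1,0,0,0,0.005],[0,0,0.1,0,0,0,0.005],[0,0,0.1,0,0,0,0.005],[0,0,0,0,0,0,0.005]]}'
python3 -c "
from h import *
from plant import manip
go([.5439,.171,.1725],-.355+np.pi/2-1.3);print(manip.observe()['wrist_torque'])"
python3 jog.py '{"rows": [[0,0,0.1,0,0,0,0.005],[0,0,0.1,0,0,0,0.005],[0,0,0.1,0,0,0,0.005],[0,0,0.1,0,0,0,0.005],[0,0,0,0,0,0,0.005]]}'
python3 -c "
from h import *
from plant import manip
go([.5439,.171,.1725],-.355+np.pi/2-1.3);print(manip.observe()['wrist_torque'])"
```

```text
time: 15.15
eef_pos: [0.5441, 0.1742, 0.1717]
ee_rot: [0.48, 0.877, 0.003, 0.003]
wrist_force: [1.8, 1.8, 12.1]
width: 0.0157
gripper_force: 45.0
t 15.15 p [0.5441 0.1742 0.1717] yang 0.570 q6 -0.41 | tool d [-0.0026 -0.0019 -0.0008] rz 0.654 tilt [ 0.007  0.002 -1.   ] F [ 1.8  1.8 12.1] w 0.0157 g 45.0
[ 0.15813616 -0.0384277  -0.05010898]
time: 15.57
eef_pos: [0.5449, 0.1742, 0.1721]
ee_rot: [0.645, 0.764, 0.004, 0.003]
wrist_force: [5.2, 2.3, 11.6]
width: 0.0156
gripper_force: 45.0
t 15.57 p [0.5449 0.1742 0.1721] yang 0.169 q6 -0.01 | tool d [-0.003  -0.0016 -0.0005] rz 0.254 tilt [ 0.009  0.002 -1.   ] F [ 5.2  2.3 11.6] w 0.0156 g 45.0
[ 0.12344143 -0.2029105   0.04899421]
```

```bash
python3 jog.py '{"rows": [[0,0,0.08,0,0.001,0.0005,0.005],[0,0,0.08,0,0.001,0,0.005],[0,0,0.05,0,0,0,0.005],[0,0,0,0,0,0,0.005]]}'
python3 -c "
from h import *
from plant import manip
go([.5439,.171,.1725],-.355+np.pi/2-1.3);print(manip.observe()['wrist_torque'])"
python3 jog.py '{"rows": [[0,0,0.03,0,0,0,0.005],[0,0,0.03,0,0,0,0.005],[0,0,0,0,0,0,0.005]]}'
python3 -c "
from h import *
from plant import manip
go([.5439,.171,.1725],-.355+np.pi/2-1.3);print(manip.observe()['wrist_torque'])"
```

```text
time: 15.9
eef_pos: [0.5454, 0.174, 0.171]
ee_rot: [0.721, 0.693, 0.002, 0.001]
wrist_force: [0.3, 0.5, 13.2]
width: 0.016
gripper_force: 45.0
t 15.90 p [0.5454 0.174  0.171 ] yang -0.039 q6 0.20 | tool d [-0.0031 -0.0014 -0.0015] rz 0.045 tilt [ 0.005  0.001 -1.   ] F [ 0.3  0.5 13.2] w 0.0160 g 45.0
[-0.03520974  0.22549892  0.01123733]
time: 16.15
eef_pos: [0.5454, 0.174, 0.171]
ee_rot: [0.74, 0.672, 0.002, 0.002]
wrist_force: [0.6, 0.3, 12.4]
width: 0.0156
gripper_force: 45.4
t 16.15 p [0.5454 0.174  0.171 ] yang -0.096 q6 0.25 | tool d [-0.0032 -0.0012 -0.0015] rz -0.012 tilt [ 0.006  0.001 -1.   ] F [ 0.6  0.3 12.4] w 0.0156 g 45.4
[-0.05332617  0.14109288  0.63367986]
```

```bash
python3 jog.py '{"rows": [[0,0,0.02,0,0,0,0.005],[0,0,0,0,0,0,0.005]]}'
python3 -c "
from h import *
from plant import manip
go([.5439,.171,.1725],-.355+np.pi/2-1.3);print(manip.observe()['wrist_torque'])"
```

```text
time: 16.32
eef_pos: [0.545, 0.1741, 0.171]
ee_rot: [0.747, 0.665, 0.002, 0.001]
wrist_force: [-0.6, 0.9, 12.9]
width: 0.0156
gripper_force: 45.8
t 16.32 p [0.545  0.1741 0.171 ] yang -0.115 q6 0.27 | tool d [-0.0032 -0.0008 -0.0015] rz -0.031 tilt [ 0.005  0.001 -1.   ] F [-0.6  0.9 12.9] w 0.0156 g 45.8
[0.00740072 0.25352433 0.84413581]
```

```bash
python3 jog.py '{"rows": [[0,0,0,0,0,-0.002,0.005],[0,0,0,0,0,-0.002,0.005],[0,0,0,0,0,-0.002,0.005],[0,0,0,0,0,0,0.005]]}'
python3 jog.py '{"rows": [[0,0,0,0,0,-0.001,0.005],[0,0,0,0,0,-0.001,0.005],[0,0,0,0,0,0,0.005]]}'
python3 -c "
from h import *
from plant import manip
go([.5439,.171,.1725],-.355+np.pi/2-1.3);print(manip.observe()['wrist_torque'])"
```

```text
time: 16.65
eef_pos: [0.5447, 0.1741, 0.1751]
ee_rot: [0.747, 0.665, 0.002, 0.001]
wrist_force: [3.9, 0.9, 6.3]
width: 0.0156
gripper_force: 45.7
time: 16.9
eef_pos: [0.5446, 0.174, 0.1763]
ee_rot: [0.747, 0.665, 0.002, 0.001]
wrist_force: [5.3, 2.8, 2.4]
width: 0.0156
gripper_force: 45.7
t 16.90 p [0.5446 0.174  0.1763] yang -0.116 q6 0.27 | tool d [-0.0031 -0.0003  0.0038] rz -0.032 tilt [ 0.003  0.001 -1.   ] F [5.3 2.8 2.4] w 0.0156 g 45.7
[ 0.32976549 -0.88741945  0.74946416]
```

```bash
python3 jog.py '{"rows": [[0,0,-0.02,0,0,0,0.005],[0,0,0,0,0,0,0.005]]}'
python3 -c "
from h import *
from plant import manip
go([.5439,.171,.1725],-.355+np.pi/2-1.3);print(manip.observe()['wrist_torque'])"
```

```text
time: 17.07
eef_pos: [0.5446, 0.174, 0.1763]
ee_rot: [0.74, 0.672, 0.002, 0.001]
wrist_force: [4.8, 2.9, 3.8]
width: 0.0157
gripper_force: 45.2
t 17.07 p [0.5446 0.174  0.1763] yang -0.096 q6 0.25 | tool d [-0.0031 -0.0004  0.0038] rz -0.012 tilt [ 0.003  0.001 -1.   ] F [4.8 2.9 3.8] w 0.0157 g 45.2
[ 0.3230725  -0.80715136  0.4779979 ]
```

```bash
python3 jog.py '{"rows": [[0,0,0,0.001,0.002,0,0.005],[0,0,0,0,0,0,0.005],[0,0,0,0,0,0,0.005]]}'
python3 -c "
from h import *
from plant import manip
go([.5439,.171,.1725],-.355+np.pi/2-1.3);print(manip.observe()['wrist_torque'])"
python3 jog.py '{"rows": [[0,0,0,0,0,-0.001,0.005],[0,0,0,0,0,0,0.005],[0,0,0,0,0,0,0.005]]}'
python3 -c "
from h import *
from plant import manip
s=shoot('wrist','wrist7')
go([.5439,.171,.1725],-.355+np.pi/2-1.3);print(manip.observe()['wrist_torque'])"
```

```text
time: 17.32
eef_pos: [0.5446, 0.1741, 0.1762]
ee_rot: [0.74, 0.672, -0.001, -0.0]
wrist_force: [-0.1, -0.3, 6.6]
width: 0.0155
gripper_force: 45.2
t 17.32 p [0.5446 0.1741 0.1762] yang -0.097 q6 0.26 | tool d [-0.0031 -0.0004  0.0037] rz -0.013 tilt [-0.002 -0.001 -1.   ] F [-0.1 -0.3  6.6] w 0.0155 g 45.2
[-0.09974536 -0.03169139  0.52285943]
time: 17.57
eef_pos: [0.5446, 0.1741, 0.1768]
ee_rot: [0.741, 0.672, -0.001, -0.0]
wrist_force: [0.4, -0.9, 4.9]
width: 0.0155
gripper_force: 45.2
t 17.62 p [0.5446 0.1741 0.1767] yang -0.097 q6 0.26 | tool d [-0.0031 -0.0004  0.0042] rz -0.013 tilt [-0.002 -0.001 -1.   ] F [-0.3  0.2  4.7] w 0.0157 g 45.2
[-0.11066004 -0.02141889  0.44893768]
```

View pics/wrist7.png

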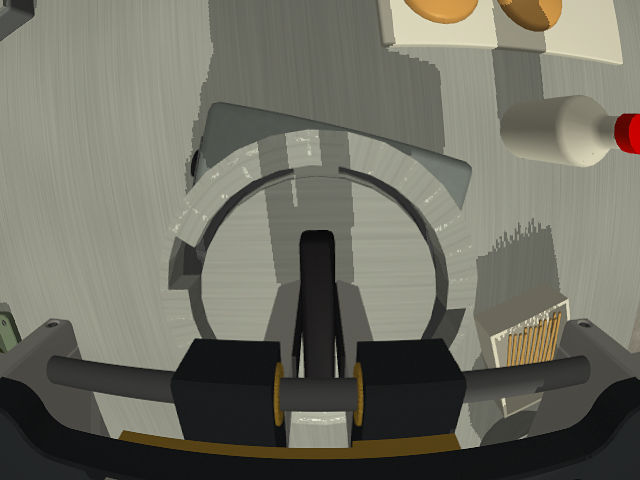

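The front lug is under the ring at (317,170), and both slots, (185,270) and (455,325), are empty. The lid is turned, and I keep letting it rise.

```bash
for i in 1; do python3 jog.py '{"rows": [[0,0,0,0,0,-0.001,0.005],[0,0,0,0,0,-0.001,0.005],[0,0,0,0,0,0,0.005]]}'; done
python3 jog.py '{"rows": [[0,0,0,0,0,-0.001,0.005],[0,0,0,0,0,-0.001,0.005],[0,0,0,0,0,0,0.005]]}'
python3 -c "
from h import *
from plant import manip
go([.5439,.171,.1725],-.355+np.pi/2-1.3);print(manip.observe()['wrist_torque'])"
```

```text
time: 17.87
eef_pos: [0.5446, 0.1741, 0.1786]
ee_rot: [0.741, 0.672, -0.001, -0.0]
wrist_force: [-0.4, 0.5, 1.7]
width: 0.0158
gripper_force: 45.2
time: 18.12
eef_pos: [0.5446, 0.1741, 0.1787]
ee_rot: [0.741, 0.672, -0.001, -0.001]
wrist_force: [3.6, 0.4, -10.7]
width: 0.0157
gripper_force: 45.2
t 18.12 p [0.5446 0.1741 0.1787] yang -0.097 q6 0.26 | tool d [-0.0031 -0.0003  0.0063] rz -0.013 tilt [-0.002 -0.001 -1.   ] F [  3.6   0.4 -10.7] w 0.0157 g 45.2
[-0.07837241 -0.9293423   0.56989863]
```

Hard upward stop with the underside 7.9 mm above the rim, so the lugs are in the notches. Next I unload, release and retreat.

```bash
python3 jog.py '{"rows": [[0,0,-0.02,0,0,0.002,0.005],[0,0,0,0,0,0.001,0.005],[0,0,0,0,0,0,0.005]]}'
python3 jog.py '{"rows": [[0,0,0,0,0,0,0.05],[0,0,0,0,0,0,0.05],[0,0,0,0,0,0,0.05],[0,0,0,0,0,0,0.05],[0,0,0,0,0,0,0.05]]}'
python3 jog.py '{"rows": [[0,0,0,0,0,-0.02,0.05],[0,0,0,0,0,-0.04,0.05],[0,0,0,0,0,-0.04,0.05],[0,0,0,0,0,-0.04,0.05],[0,0,0,0,0,0,0.05]]}'
python3 jog.py '{"rows": [[0,0,0,0,0,0,0.05],[0,0,0,0,0,0,0.05]]}'
python3 - <<'E'
from h import *
np.set_printoptions(precision=2,suppress=True)
s=shoot("wrist","wrist8")
go([.5439,.171,.3])
f=s["frame"];b=blob((f.max(2)<50).astype(np.uint8),(270,130,380,330))
for z in(.19,.202):print(z,cv2.minAreaRect(plane(s,b[:,0],z)[:,:2].astype(np.float32)*1000))
cv2.imwrite("pics/w8c.png",cv2.resize(f[90:360,150:510,::-1],(800,600),interpolation=cv2.INTER_CUBIC))
E
```

```text
time: 18.37
eef_pos: [0.5446, 0.1741, 0.1787]
ee_rot: [0.734, 0.679, -0.001, -0.0]
wrist_force: [-1.0, -1.4, 0.7]
width: 0.0155
gripper_force: 45.0
time: 18.78
eef_pos: [0.5454, 0.1744, 0.1783]
ee_rot: [0.734, 0.679, 0.0, 0.0]
wrist_force: [-0.1, -0.7, 0.7]
width: 0.0458
gripper_force: 0.0
time: 19.2
eef_pos: [0.5497, 0.1752, 0.3288]
ee_rot: [0.734, 0.679, 0.008, 0.005]
wrist_force: [0.3, 0.4, 1.2]
width: 0.0498
gripper_force: 0.0
time: 19.37
eef_pos: [0.545, 0.1743, 0.3177]
ee_rot: [0.734, 0.679, -0.0, -0.0]
wrist_force: [-0.1, -0.3, -0.7]
width: 0.0499
gripper_force: 0.0
t 19.42 p [0.54 0.17 0.32] yang -0.077 q6 0.24 | tool d [-0.   -0.    0.02] rz 0.000 tilt [-0. -0. -1.] F [-0.2 -0.5  0.2] w 0.0500 g 0.0
0.19 ((543.7896118164062, 169.42788696289062), (82.77813720703125, 15.08133602142334), 85.6194076538086)
0.202 ((544.0777587890625, 172.6746826171875), (79.5401382446289, 14.491424560546875), 85.61934661865234)
```

View pics/w8c.png

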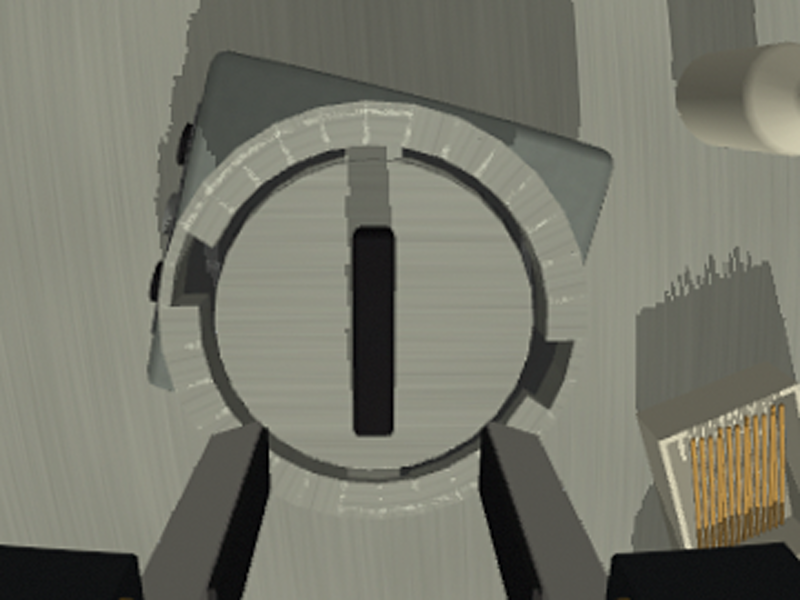

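The lid is centred and level, with its lugs under the ring at crop (375,160) and (375,470). The bar has turned 1.29 rad from the slot axis, its top stands at about 0.202 m, and the gripper is clear.

```bash
python3 -c "
from plant import manip
print(manip.hand_in())"
```

```text
the job is handed in; nothing more can be done
None
```

The cheese is in the bowl, and the lid is set in the slots, pressed, turned to the stop and risen into its locked position; everything is released, nothing else on the table was deliberately moved, and I handed the job in at 19.4 s (no verdict was returned).

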